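# Unlock the cutlery caddy with the forked key and hang it on the rail

### The arm

A 6-joint arm with a two-finger parallel gripper is mounted at the origin on a cart in front of the work surface, level with it; the furniture and walls round the work are solid. World frame = base frame: x ahead of the robot, y to its left, z up, the work surface at z = 0. Lengths are in mm, angles in rad, forces in N, time in s.
With the tool pointing down it reaches from about 400 to 925 mm from the base axis. Payload 12.5 kg.
Tool frame: the origin (TCP) lies midway between the tips of the shut fingers; the grasp point (between the pads) lies 19 mm behind it; z points along the fingers, y is the line along which they close (so a half turn about z gives the same grasp; the last joint's range is limited). The gripper opens to 95 mm and grips with 3 to 60 N. Pads are 20 mm wide; open, the fingers measure 119 mm over their backs; the gripper's body (75 mm by 180 mm) begins 59 mm behind the grasp point.
Start: joints at [-1.383, 0.491, 1.559, -0, 1.092, -0.106], TCP at [181.018, -598.23, 214.661] pointing down, gripper open.
Joint ranges: [-3.1, 3.1], [-0.84, 2.19], [0.05, 2.79], [-1.13, 4.28], [0.06, 2.93], [-2.69, 2.69]. Speed limits (rad/s): [2.22, 2.22, 2.79, 3.14, 3.14, 3.14].

### API

Orientations are given as [roll, pitch, yaw] about the fixed x, y, z axes, in that order (R = Rz(yaw) Ry(pitch) Rx(roll)).
In Python, from cell import * gives the robot as it stands. The module is installed in compiled form; this text tells all that it offers.
- The arm moves only by the tool arm_command, never from a script. Its arguments are lists of equal length, an entry for each row: "delta_pos": the shift along the world's x, y, z in units of 250 mm (1.0 is 250 mm), a list of three; "delta_rot": the turn, a rotation vector about the world's x, y, z in units of 90 degrees (1.0 is 90 degrees), a list of three; "claw": the closure, from 0 (fully open) to 1 (shut). In form: {"delta_pos": [[tx, ty, tz], ...], "delta_rot": [[wx, wy, wz], ...], "claw": [claw, ...]}. A call has exactly 5 rows; each row is the pose to reach, as a shift and turn from the pose commanded when the call began; what a row does not reach only later rows make up. A row lasts 1/12 s, in which the tool goes at most 41.7 mm and 7.16 degrees, less where a joint would pass 70% of its speed; a pose out of reach is approached as far as the arm can. A call with a number of a shift or a turn outside -1 to 1 is refused whole. A call with a gripper value outside its range is refused whole. The fingers move at their own pace and stop on an object; the grip force is fixed at half the most. Time passes only in rows, so rows that repeat a pose let the fingers close, or fill a call up. It gives the time, the measured TCP pose, the force, the opening and the grip force at its end, in the units of the state.
- state(): the state, without advancing time (a new reading comes with each control period).
- read_camera(name): name is "side" or "top" or "wrist"; returns the picture (384x512x3 uint8, red, green, blue); there is no depth.
- calibration(name): a dict with "camera_matrix" (3x3 intrinsics, pixels), "T" (4x4, takes a point from camera to world coordinates). Camera axes: x right, y down, z forward; pixel columns grow to the right and rows downward; lengths in mm; the calibration is good to about 2 mm. A picture is of the moment at which its call begins: read the wrist's pose just before it. calibration takes no time and is no camera call; for the wrist camera it gives the pose at the moment of the call.
- job_done(): hands the job in; it is judged then, once.
The state is a dict: "t": time; "joints": joint angles; "qvel": joint speeds; "tau": joint torques, N m; "eef_pos": TCP position; "tcp_rot": TCP orientation; "ft_force": force on the tool from outside, world axes, zero at the start; "moment": the same for the moment, N m; "opening": opening from 0.0 (shut) to 1.0 (fully open); "grip_force": force on a finger pad.
Only numpy, scipy, OpenCV 4.12 (cv2) and the standard library are available. Lean on these libraries where they do the work, as an engineer would, in place of code of your own. Each camera call takes 0.05 s, during which the arm holds its last target. There are 200 camera calls.

### The job

The cutlery caddy is locked in its dock by a spring bar: take the forked key from its holder and push it fully down over the bar, between the outer lug and the collar, flat side to the lug, so that it forces the collar sideways against the spring, and leave it sitting there. Then lift the caddy out and hang it by its hook on the top rail of the rail stand, between the posts, box towards you and leaning on the lower rail; lower it gently and let go only when the rail carries it. Move the bar only with the key, never with the gripper, and do not shift or knock over the other things.

Things in the scene. Friction and masses are not known exactly. Their poses are not given: they have to be found in the camera images.
- dock: The caddy's dock, fixed: wooden base 150 (x) x 170 (y) x 8 mm; black plinth 80 x 106 mm, top z = 38 mm, centred at x = 15, y = -20, 5 mm side lips, carries the caddy (its origin at dock 15, -20, 38 mm, axes parallel). Steel uprights in a row at x = -50 mm. Origin: centre of the base's underside, 6 mm over the worktop (rubber feet); +x away from the robot at yaw 0.
- outer_lug (a point): Middle of the outer lug's +y face, on the bar's axis (dock x = -50, y = 18.5, z = 80 mm). The lugs, 30 mm wide in x, 10 mm thick, up to z = 98 mm, stand at dock y -14.5 to -4.5 and 8.5 to 18.5 mm with the caddy's tongue between them; a pillar at y 53 to 67 mm carries the dark spring housing, its mouth at y = 50 mm.
- spring_bar (a joint): Spring bar, m: 8 mm round, along dock y at x = -50, z = 80 mm, with a dark collar 24 mm across, 6 mm thick. 0 = at rest: collar 10 mm clear of the outer lug, bar's end through the tongue's eye, locking the caddy. Grows as the collar is forced to dock +y, at most 0.018; spring 3 N at 0, 4.4 N at 0.014. From 0.0125 on the end is out of the eye.
- collar (a point): Centre of the collar's inner (-y) face, on the bar's axis; moves with the bar; at rest at dock y = 28.5 mm.
- bar_seat (a point): Fixed point of the dock (x = -50, y = 31, z = 84 mm): where the key's origin is when the key is fully down over the bar, cross-piece on the bar, flat face 0.5 mm from the outer lug, axes parallel to the dock's. The key then holds the bar at about 0.014 by itself and stays when let go. Pushing it down takes about 6 to 14 N.
- key: Forked key, steel with a black handle, 143 mm tall, 0.15 kg, upright, tines down. Origin: centre of the underside of the cross-piece, which is 48 (x) x 24 (y) x 12 mm (z 0 to 12). Handle 28 (x) x 16 (y) mm, z 12 to 75 mm. Two tines, x = 7 to 16 and -16 to -7 mm, down to z = -68 mm, leave a slot 14 mm wide. Key +y must point along dock +y when it is used.
- key_tip (a point): Between the tips of the key's tines (key x = 0, y = -10, z = -68 mm). Tines are wedges: flat face at key y = -12 mm all along (it goes to the outer lug); the other face, which pushes the collar, is at y = -8 mm up to z = -62, slopes to y = +12 at z = -20, then stays parallel up to the cross-piece.
- key_grip (a point): Middle of the key's handle, 50 mm above the key's origin; grip it across its 16 mm, along the key's y.
- key_holder: Wooden holder, fixed: a board 150 (x) x 200 (y) x 8 mm on 6 mm feet with an upright open box in its middle, 44 (x) x 38 (y) mm, walls 4 mm, rim at z = 83 mm; salt shaker and spice jar stand on the board beside it. The key's cross-piece rests on its rim, the tines hang inside, key axes parallel to the holder's. Lift the key at least 75 mm to clear it. Origin: centre of the board's underside.
- caddy: Aluminium cutlery caddy, 0.22 to 0.37 kg. Origin: centre of the underside of its open box (70 in x, 100 in y, 55 mm tall). Black centre handle, 10 mm thick (x), 40 mm wide (y), up to z = 108 mm. At the back a plate 50 mm wide, x 35 to 40 mm, rises to z = 118 mm and bends into the hook. Height 118 mm in all.
- caddy_handle (a point): Grip point in the caddy's handle: caddy x = 0, y = 0, z = 92 mm; grip along the caddy's x (10 mm thick).
- tongue_eye (a point): Centre of the 13 mm square eye in the tongue at the caddy's front (caddy x = -65, y = 22, z = 42 mm). The tongue is 8 mm thick in y, reaches to x = -79 mm, z 28 to 56 mm. Lifting the caddy 60 mm clears the lugs of it.
- caddy_hook (a point): Underside of the hook's bend, middle of its gap: caddy x = 49, y = 0, z = 112 mm. The hook opens downwards: gap from caddy x = 40 to 58 mm; lip 5 mm thick, down to z = 88 mm, then flared outwards to x = 69 mm at z = 77 mm.
- rail_stand: Rail stand, fixed: wooden base 110 x 200 x 10 mm, two posts 12 mm thick up to z = 178 mm at x = 40, y = +-85 mm, top rail 12 mm thick along y at z = 169 mm and lower rail 15 mm thick at z = 90 mm, both at x = 40 mm. A hung caddy's origin is at stand z = 63 mm, its x along the stand's. Origin: level with the base's underside (6 mm over the worktop), 5 mm to -x of its centre; +x away from the robot.
- rail_mid (a point): Top of the top rail, midway between the posts (stand x = 40, y = 0, z = 175 mm). The hung caddy's hook underside rests here, its box on the -x side (the robot's), back plate leaning on the lower rail.
- salt_shaker: Bystander: a glass salt shaker with a metal cap, 44 mm wide, 90 mm tall; origin under its centre.
- spice_jar: Bystander: a glass spice jar with a dark cap, 41 mm wide, 105 mm tall; origin under its centre.
- pepper_mill: Bystander: a brown wooden pepper mill, 58 mm wide, 140 mm tall; origin under its centre.
- tin: Bystander: a small food tin, 57 mm wide, 72 mm tall; origin under its centre.
- mug: Bystander: a dark grey mug, 82 mm wide, 97 mm tall, the handle to its own -y; origin under its box, 18 mm from the axis.
- timer: Bystander: a round wind-up kitchen timer, 63 mm wide, 48 mm tall; origin under its centre.

How it is judged (in metres and radians):
On the way, in this order (a step that is already met when the one before it is completed fails the run):
1. The key has forced the collar sideways and the bar's end is out of the eye (value of joint spring_bar above 0.0125 m and contact force between key and spring_bar above 0.5 N), for 0.2 s.
2. The caddy is lifted clear of the dock's lugs while the key keeps the bar back (z of caddy in the frame of dock above 0.085 m and value of joint spring_bar above 0.0125 m), for 0.1 s.
At the end, for the whole second after the job is handed in: The caddy hangs still by its hook on the top rail (9 mm across, 6 mm in height, within 58 mm of its middle), box towards the robot, upright to 0.12 rad, square to 0.2 rad, carried by the stand; the key sits upright in the dock within 12 mm of fully down, the bar back over 12.5 mm (x of caddy_hook in the frame of rail_mid between -0.009 and 0.009 m and y of caddy_hook in the frame of rail_mid between -0.058 and 0.058 m and z of caddy_hook in the frame of rail_mid between -0.006 and 0.006 m and angle between caddy's own z axis and vertical below 0.12 rad and angle between the x axis of caddy and the x axis of rail_stand, either way round below 0.2 rad and x of caddy in the frame of rail_stand below 0.02 m and contact force between caddy and rail_stand above 1 N and linear speed of caddy below 0.02 m/s and angular speed of caddy below 0.2 rad/s and value of joint spring_bar above 0.0125 m and distance between key and bar_seat below 0.012 m and angle between key's own z axis and vertical below 0.15 rad); the robot touches nothing.
It fails at once if The gripper or the arm pushes on the spring bar (over 2 N) (contact force between any of the fingers, the arm and spring_bar above 2 N).
It fails at once if The caddy is dropped: it moves faster than 0.4 m/s with no finger on it (contact force between the fingers and caddy below 0.05 N and linear speed of caddy above 0.4 m/s).
It fails at once if The caddy is pressed on the rail stand with more than 50 N (contact force between caddy and rail_stand above 50 N).
It fails at once if A bystander is shifted by more than 30 mm or tipped by more than 0.4 rad (distance of any of salt_shaker, spice_jar, pepper_mill, tin, mug, timer from where it was at the start of the episode above 0.03 m or angle between any of salt_shaker, spice_jar, pepper_mill, tin, mug, timer's own z axis and vertical above 0.4 rad).
It also fails if it takes over 61 s, if anything falls off the work surface, if the arm or the gripper's body presses on something with over 40 N, if the wrist force passes 120 N, or if a joint passes its speed limit or range.

## Working session

There is one attempt and no reset: what is moved stays moved. The work goes in short steps, Python scripts to look and compute and a tool call to move; the robot and the scene stay as the last step left them, time stands still between calls to the robot, and variables do not carry over. Pictures are saved under pics/ and viewed, at most 10 in all, crops included, and the job is handed in when it is done.

Besides the shell and the picture viewer there is one more tool, called after "Call:" by a JSON object that holds its "api" and its "payload", one argument or row to a line. arm_command: Moves the arm, as the interface text tells. Shifts and turns lie within -1 to 1; 1 stands for 250 mm of shift or 90 degrees of turn. Its arguments: {"type":"object","properties":{"delta_pos":{"type":"array"},"delta_rot":{"type":"array"},"claw":{"type":"array"}},"required":["delta_pos","delta_rot","claw"]}

```bash
mkdir -p pics; ls; python3 - <<'E'
from cell import *
import cv2,numpy as np
s=state();print(s)
for n in("side","top"):
    im=read_camera(n);cv2.imwrite(f"pics/{n}0.png",cv2.resize(im[:,:,::-1],(800,600),interpolation=cv2.INTER_CUBIC));np.save(f"pics/{n}0.npy",im)
    c=calibration(n);print(n,np.round(c["camera_matrix"],1).tolist(),np.round(c["T"],3).tolist())
E
```

```text
pics
{'t': 0.0, 'joints': array([-1.38258904e+00,  4.91529341e-01,  1.55946186e+00, -5.14839328e-05,
        1.09168202e+00, -1.05586587e-01]), 'qvel': array([-0.00095619, -0.00019078,  0.0016753 , -0.00064566, -0.00086706,
        0.0007088 ]), 'tau': array([ 3.31413859e-03, -6.12633419e+01, -2.58174831e+01,  6.93376316e-02,
        4.83759586e-02, -1.19252545e-04]), 'eef_pos': array([ 180.96231817, -597.97050234,  214.07624599]), 'tcp_rot': array([-3.14051330e+00, -6.84739184e-05,  2.93817591e-01]), 'ft_force': array([ 0.025412  , -1.53749846,  0.12102428]), 'moment': array([-8.78758905e-03,  9.31066023e-05, -1.54610265e-03]), 'grip_force': 0.0, 'opening': 1.0004316577534353}
side [[456.8, 0.0, 263.5], [0.0, 456.8, 191.2], [0.0, 0.0, 1.0]] [[-0.842, -0.321, 0.433, 94.349], [-0.539, 0.505, -0.674, 562.916], [-0.002, -0.801, -0.598, 768.487], [0.0, 0.0, 0.0, 1.0]]
top [[446.1, 0.0, 260.8], [0.0, 446.1, 190.7], [0.0, 0.0, 1.0]] [[0.028, -0.996, 0.083, 407.736], [-1.0, -0.028, -0.001, -135.509], [0.003, -0.083, -0.997, 1339.175], [0.0, 0.0, 0.0, 1.0]]
```

View pics/side0.png

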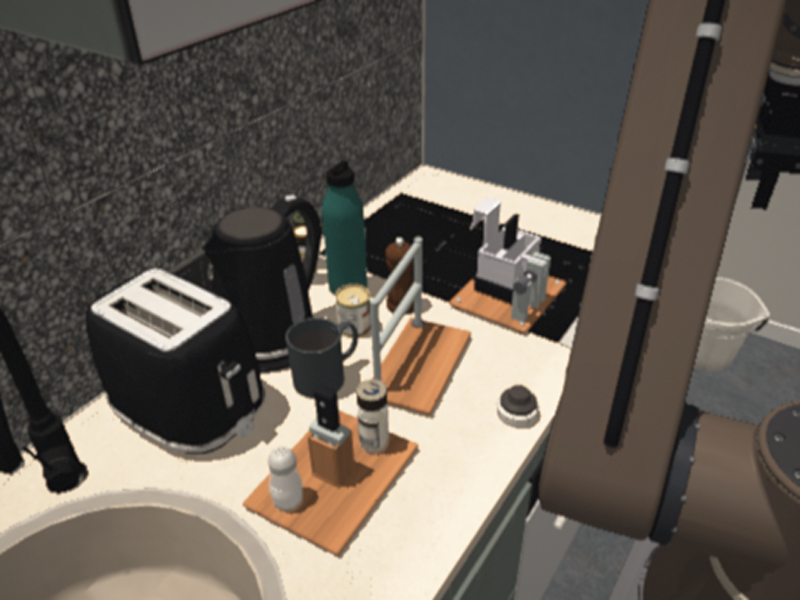

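View pics/top0.png

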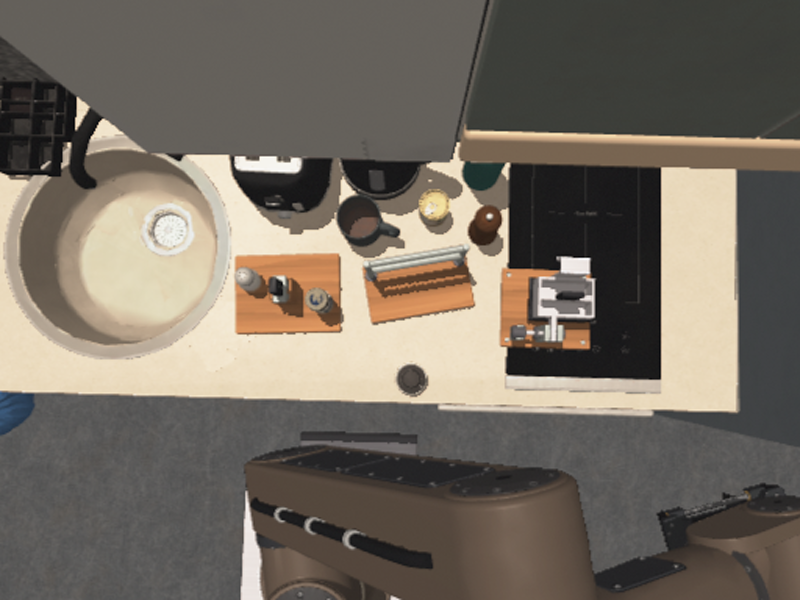

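Both views show the holder board on the left (top view x 235–340, y 255–333), the rail stand in the middle (365–473, 245–323), slightly yawed, and the dock on the right (500–597, 257–349). I'll fit the boards from their wood colour.

```bash
cat > h.py <<'E'
import numpy as np,cv2
from cell import *
from scipy.optimize import least_squares
def proj(c,P):
    K,T=np.array(c["camera_matrix"]),np.array(c["T"]);P=np.atleast_2d(P)
    q=(P-T[:3,3])@T[:3,:3];q=q@K.T;return q[:,:2]/q[:,2:]
def ray(c,uv,z):
    K,T=np.array(c["camera_matrix"]),np.array(c["T"]);uv=np.atleast_2d(uv)
    d=np.c_[uv,np.ones(len(uv))]@np.linalg.inv(K).T@T[:3,:3].T
    return T[:3,3]+d*((z-T[2,3])/d[:,2])[:,None]
def grab(n,name):
    c=calibration(n);im=read_camera(n);np.save(f"pics/{name}.npy",im);np.savez(f"pics/{name}_c.npz",**c)
    cv2.imwrite(f"pics/{name}.png",cv2.resize(im[:,:,::-1],(800,600),interpolation=cv2.INTER_CUBIC));return c,im
E
python3 - <<'E'
from h import *
im=np.load("pics/top0.npy");c=calibration("top")
hsv=cv2.cvtColor(im,cv2.COLOR_RGB2HSV)
m=((hsv[...,0]<16)&(hsv[...,1]>120)&(hsv[...,2]>60)).astype(np.uint8)
m[:,:145]=0;m[:150]=0;m[240:]=0
for n,a,b,h,sz in(("holder",145,222,14,(150,200)),("stand",228,308,16,(110,200)),("dock",316,390,14,(150,170))):
    mm=np.zeros_like(m);mm[:,a:b]=m[:,a:b];mm=cv2.morphologyEx(mm,cv2.MORPH_OPEN,np.ones((2,2)))
    pts=cv2.findNonZero(mm).reshape(-1,2).astype(float)
    W=ray(c,pts,h)[:,:2].astype(np.float32)
    (cx,cy),(w,hh),ang=cv2.minAreaRect(W);print(n,(cx,cy),(w,hh),ang,sz)
    print(cv2.boxPoints(((cx,cy),(w,hh),ang)).round().tolist())
# timer etc
E
```

```text
holder (518.09326171875, 89.33078002929688) (147.61807250976562, 195.8714141845703) 2.7568931579589844 (150, 200)
[[440.0, 184.0], [449.0, -12.0], [597.0, -5.0], [587.0, 191.0]]
stand (530.9238891601562, -160.74517822265625) (91.81939697265625, 196.6339569091797) 11.311033248901367 (110, 200)
[[467.0, -73.0], [505.0, -266.0], [595.0, -248.0], [557.0, -55.0]]
dock (503.1439208984375, -403.3918762207031) (170.03260803222656, 150.95387268066406) 89.22415161132812 (150, 170)
[[427.0, -487.0], [577.0, -489.0], [580.0, -319.0], [429.0, -317.0]]
```

Call:
{"api": "arm_command", "payload": {
  "delta_pos": [
    [0,0,0.6],
    [0,0,0.6],
    [0,0,0.6],
    [0,0,0.6],
    [0,0,0.6]
  ],
  "delta_rot": [
    [0,0,-0.17],
    [0,0,-0.17],
    [0,0,-0.17],
    [0,0,-0.17],
    [0,0,-0.17]
  ],
  "claw": [0.5,0.5,0.5,0.5,0.5]
}}

```text
t: 0.52
eef_pos: [181.3, -599.2, 370.6]
tcp_rot: [3.133, -0.001, 0.027]
ft_force: [0.2, -0.4, 0.1]
opening: 0.706
grip_force: 0.0
```

Call:
{"api": "arm_command", "payload": {
  "delta_pos": [
    [0.55,0.45,0],
    [0.55,0.45,0],
    [0.55,0.45,0],
    [0.55,0.45,0],
    [0.55,0.45,0]
  ],
  "delta_rot": [
    [0,0,0],
    [0,0,0],
    [0,0,0],
    [0,0,0],
    [0,0,0]
  ],
  "claw": [0.5,0.5,0.5,0.5,0.5]
}}

```text
t: 0.93
eef_pos: [321.7, -482.3, 364.0]
tcp_rot: [-3.14, -0.0, 0.03]
ft_force: [-0.1, 0.5, -0.3]
opening: 0.503
grip_force: 0.0
```

Call:
{"api": "arm_command", "payload": {
  "delta_pos": [
    [0.35,0.45,0],
    [0.35,0.45,0],
    [0.35,0.45,0],
    [0.35,0.45,0],
    [0.35,0.45,0]
  ],
  "delta_rot": [
    [0,0,0],
    [0,0,0],
    [0,0,0],
    [0,0,0],
    [0,0,0]
  ],
  "claw": [0.5,0.5,0.5,0.5,0.5]
}}

```text
t: 1.35
eef_pos: [407.7, -370.5, 364.1]
tcp_rot: [-3.141, 0.0, 0.031]
ft_force: [-0.3, -1.9, 0.1]
opening: 0.5
grip_force: 0.0
```

```bash
python3 - <<'E'
from h import *
c,im=grab("wrist","w1");print(np.round(c["T"],3).tolist(),c["camera_matrix"].round(1).tolist());s=state();print(s["t"],s["eef_pos"],s["tcp_rot"],s["opening"])
E
```

```text
[[0.03, -0.968, -0.251, 479.028], [-1.0, -0.029, -0.006, -369.442], [-0.002, 0.251, -0.968, 534.94], [0.0, 0.0, 0.0, 1.0]] [[328.9, 0.0, 255.6], [0.0, 328.9, 190.1], [0.0, 0.0, 1.0]]
1.4 [ 406.68328229 -372.09970256  364.09403589] [-3.14116155e+00  6.29056254e-04  2.96828600e-02] 0.4998598094736523
```

View pics/w1.png

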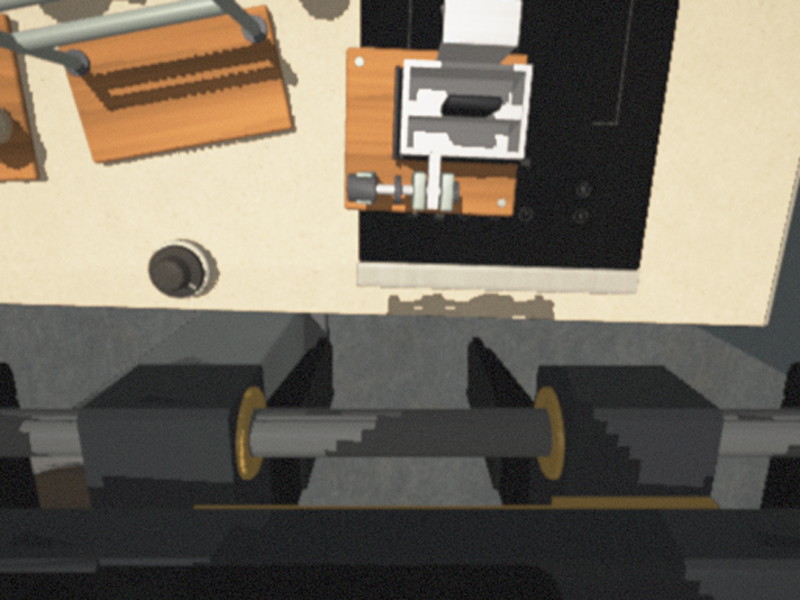

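The wrist view shows the dock with the housing (361,187), collar (398,188), outer lug (419,190) and inner lug (446,192), the stand base on the left, and the timer at (180,268). I'll fit the dock and move on towards the holder.

```bash
cat >> h.py <<'E'
def wood(im):
    hsv=cv2.cvtColor(im,cv2.COLOR_RGB2HSV)
    return ((hsv[...,0]<18)&(hsv[...,1]>110)&(hsv[...,2]>50)).astype(np.uint8)
def rect(c,im,box,h):
    a,b,u,v=box;m=wood(im);mm=np.zeros_like(m);mm[u:v,a:b]=m[u:v,a:b];mm=cv2.morphologyEx(mm,cv2.MORPH_OPEN,np.ones((2,2)))
    W=ray(c,cv2.findNonZero(mm).reshape(-1,2).astype(float),h)[:,:2].astype(np.float32)
    r=cv2.minAreaRect(W);print(r,cv2.boxPoints(r).round(1).tolist());return r
E
python3 - <<'E'
from h import *
c=dict(np.load("pics/w1_c.npz"));im=np.load("pics/w1.npy")
rect(c,im,(215,345,20,145),14)
rect(c,im,(30,195,0,110),16)
s=lambda *p:np.array(p)/1.5625
# outer lug top z=104, edges ; collar top at z=86+12=98, housing
for n,p,z in(("outer lug top mid",s(419.5,190),104),("inner lug top",s(446.5,192),104),("collar top",s(398,188),98),("screws",s(359,62),14),("screw",s(501,203),14),("handle",s(471,105),152)):
    print(n,ray(c,p,z).round(1))
c2=calibration("side")
E
```

```text
((506.2649841308594, -401.81939697265625), (170.10552978515625, 152.76930236816406), 89.4019775390625) [[429.0, -486.1000061035156], [581.7999877929688, -487.70001220703125], [583.5, -317.6000061035156], [430.79998779296875, -316.0]]
((541.7266845703125, -158.3579559326172), (108.94610595703125, 199.34376525878906), 11.426925659179688) [[468.6000061035156, -71.5], [508.1000061035156, -266.79998779296875], [614.9000244140625, -245.3000030517578], [575.4000244140625, -49.900001525878906]]
outer lug top mid [[ 458.7 -385.8  104. ]]
inner lug top [[ 457.7 -408.1  104. ]]
collar top [[ 459.5 -368.1   98. ]]
screws [[ 570.1 -328.    14. ]]
screw [[ 444.1 -471.2   14. ]]
handle [[ 520.4 -417.8  152. ]]
```

Call:
{"api": "arm_command", "payload": {
  "delta_pos": [
    [0,0.8,0],
    [0,0.8,0],
    [0,0.8,0],
    [0,0.8,0],
    [0,0.8,0]
  ],
  "delta_rot": [
    [0,0,0],
    [0,0,0],
    [0,0,0],
    [0,0,0],
    [0,0,0]
  ],
  "claw": [0.5,0.5,0.5,0.5,0.5]
}}

```text
t: 1.82
eef_pos: [405.0, -172.1, 364.2]
tcp_rot: [-3.141, 0.001, 0.025]
ft_force: [0.2, 0.2, 0.2]
opening: 0.499
grip_force: 0.0
```

```bash
python3 - <<'E'
from h import *
c,im=grab("wrist","w2");print(state()["eef_pos"])
E
```

```text
[ 404.64077681 -168.36110254  364.64986446]
```

Call:
{"api": "arm_command", "payload": {
  "delta_pos": [
    [0.1,0.8,0],
    [0.1,0.8,0],
    [0.1,0.8,0],
    [0.1,0.8,0],
    [0.1,0.8,0]
  ],
  "delta_rot": [
    [0,0,0],
    [0,0,0],
    [0,0,0],
    [0,0,0],
    [0,0,0]
  ],
  "claw": [0.5,0.5,0.5,0.5,0.5]
}}

```text
t: 2.28
eef_pos: [431.0, 27.8, 364.4]
tcp_rot: [3.141, 0.0, 0.026]
ft_force: [0.7, -0.6, 0.5]
opening: 0.501
grip_force: 0.0
```

Call:
{"api": "arm_command", "payload": {
  "delta_pos": [
    [0.16,0.23,-0.16],
    [0.16,0.23,-0.16],
    [0.16,0.23,-0.16],
    [0.16,0.23,-0.16],
    [0.16,0.23,-0.16]
  ],
  "delta_rot": [
    [0,0,0],
    [0,0,0],
    [0,0,0],
    [0,0,0],
    [0,0,0]
  ],
  "claw": [0.5,0.5,0.5,0.5,0.5]
}}

```text
t: 2.7
eef_pos: [471.1, 83.1, 324.4]
tcp_rot: [3.141, 0.001, 0.026]
ft_force: [0.0, -0.1, 0.0]
opening: 0.498
grip_force: 0.0
```

```bash
python3 - <<'E'
from h import *
c,im=grab("wrist","w3");print(state()["eef_pos"],state()["t"])
a=cv2.imread("pics/w2.png")[:400];b=cv2.imread("pics/w3.png")[:480]
r=0.625
cv2.imwrite("pics/w23.png",np.vstack([a[:260],b[120:460]]))
E
```

```text
[471.08311814  82.92915592 324.94908291] 2.75
```

View pics/w23.png

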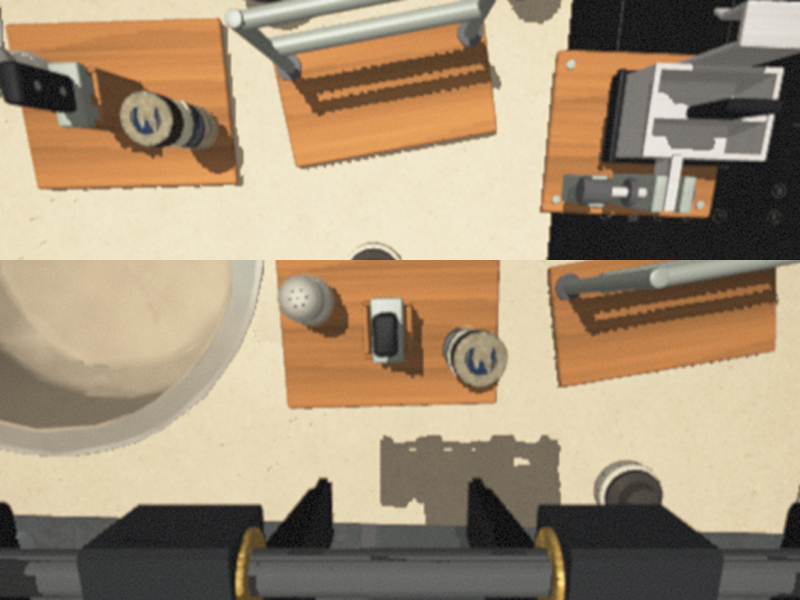

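The key is at (386,190) in the w3 frame, its cross-piece spanning x 370–403 and y 158–222. The shaker is at (305,160) and the jar at (478,218).

```bash
python3 - <<'E'
from h import *
c=dict(np.load("pics/w3_c.npz"));im=np.load("pics/w3.npy")
rect(c,im,(170,325,40,180),14)
c2=dict(np.load("pics/w2_c.npz"));i2=np.load("pics/w2.npy")
rect(c2,i2,(172,325,0,120),16)
rect(c2,i2,(340,512,20,145),14)
# black handle top mask
s=1/1.5625
roi=im[85:150,230:265].astype(int);g=roi.max(2)
m=(g<55).astype(np.uint8);n,l,st,ce=cv2.connectedComponentsWithStats(m);
k=1+st[1:,4].argmax();print(st[k],ce[k]+[230,85]);pt=ce[k]+[230,85]
print("handle top centre z164",ray(c,pt,164).round(1))
hs=(roi.max(2)-roi.min(2));m=((hs<25)&(g>120)).astype(np.uint8)
pp=cv2.findNonZero(m).reshape(-1,2)+[230,85]
W=ray(c,pp.astype(float),101)[:,:2].astype(np.float32);print("cross",cv2.minAreaRect(W),W.min(0),W.max(0))
print(ray(c,[386.5*s,190*s],101),"jar",ray(c,[480*s,218*s],119),"shaker",ray(c,[302*s,160*s],104))
E
```

```text
((521.5178833007812, 92.0110092163086), (148.47378540039062, 197.83372497558594), 3.004908323287964) [[442.20001220703125, 186.89999389648438], [452.6000061035156, -10.699999809265137], [600.7999877929688, -2.9000000953674316], [590.5, 194.6999969482422]]
((537.6494140625, -158.15704345703125), (100.66765594482422, 197.88131713867188), 11.28438663482666) [[468.8999938964844, -71.0], [507.6000061035156, -265.0], [606.4000244140625, -245.3000030517578], [567.5999755859375, -51.29999923706055]]
((506.0392150878906, -400.8766784667969), (171.57260131835938, 152.75868225097656), 89.45221710205078) [[428.79998779296875, -485.8999938964844], [581.5999755859375, -487.3999938964844], [583.2000122070312, -315.79998779296875], [430.5, -314.3999938964844]]
[  9  26  16  28 180] [247.73333333 126.31666667]
handle top centre z164 [[521.6  91.5 164. ]]
cross ((522.231689453125, 93.80026245117188), (46.102115631103516, 23.351119995117188), 1.4513438940048218) [499.1219   82.31153] [545.5412  105.84185]
[[523.04688728  93.46461268 101.        ]] jar [[505.70362845  24.67470634 119.        ]] shaker [[543.24924151 155.94713424 104.        ]]
```

Call:
{"api": "arm_command", "payload": {
  "delta_pos": [
    [0.1,0.019,0],
    [0.204,0.038,0],
    [0.204,0.038,-0.12],
    [0.204,0.038,-0.24],
    [0.204,0.038,-0.36]
  ],
  "delta_rot": [
    [0,0,0.013],
    [0,0,0.013],
    [0,0,0.013],
    [0,0,0.013],
    [0,0,0.013]
  ],
  "claw": [0.55,0.55,0.55,0.55,0.55]
}}

```text
t: 3.17
eef_pos: [522.3, 92.2, 234.5]
tcp_rot: [3.141, -0.002, 0.045]
ft_force: [0.6, -0.2, -0.5]
opening: 0.454
grip_force: 0.0
```

Call:
{"api": "arm_command", "payload": {
  "delta_pos": [
    [0,0,-0.1],
    [0,0,-0.2],
    [0,0,-0.3],
    [0,0,-0.4],
    [0,0,-0.44]
  ],
  "delta_rot": [
    [0,0,0],
    [0,0,0],
    [0,0,0],
    [0,0,0],
    [0,0,0]
  ],
  "claw": [0.55,0.55,0.55,0.55,0.55]
}}

```text
t: 3.58
eef_pos: [521.2, 92.1, 122.9]
tcp_rot: [3.141, 0.002, 0.045]
ft_force: [0.5, -0.4, -0.5]
opening: 0.449
grip_force: 0.0
```

```bash
python3 - <<'E'
from h import *
c,im=grab("wrist","w4");s=state();print(s["eef_pos"],s["tcp_rot"],s["ft_force"])
c,_=grab("side","s4");grab("top","t4")
a=np.load("pics/s4.npy")[200:340,120:330];b=im[150:384,150:370]
cv2.imwrite("pics/v4.png",np.hstack([cv2.resize(x[:,:,::-1],(400,int(400*x.shape[0]/x.shape[1])),interpolation=cv2.INTER_CUBIC)[:266] for x in(a,b)]))
E
```

```text
[521.0785136   92.30980313 122.43417623] [3.14135464 0.00335572 0.04533641] [-0.41800483 -0.13946539 -1.48998154]
```

View pics/v4.png

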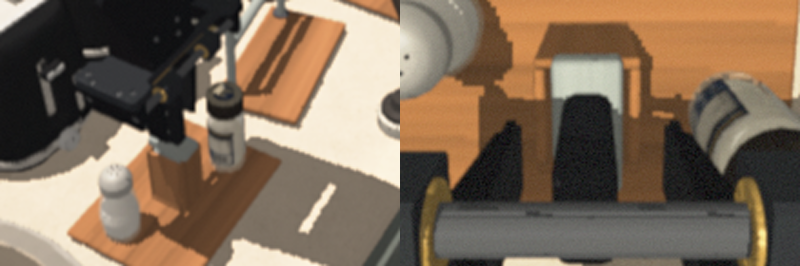

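Side view (left) and wrist view (right): the handle lies between the open fingers, with the cross-piece's far edge at (587,55). I'll close and lift.

Call:
{"api": "arm_command", "payload": {
  "delta_pos": [
    [0,0,0],
    [0,0,0],
    [0,0,0],
    [0,0,0],
    [0,0,0]
  ],
  "delta_rot": [
    [0,0,0],
    [0,0,0],
    [0,0,0],
    [0,0,0],
    [0,0,0]
  ],
  "claw": [0.7,0.85,0.95,0.95,0.95]
}}

```text
t: 4.15
eef_pos: [522.2, 93.8, 125.2]
tcp_rot: [3.141, -0.001, 0.047]
ft_force: [-0.7, -1.2, 5.3]
opening: 0.164
grip_force: 30.0
```

Call:
{"api": "arm_command", "payload": {
  "delta_pos": [
    [0,0,0],
    [0,0,0.02],
    [0,0,0.08],
    [0,0,0.18],
    [0,0,0.3]
  ],
  "delta_rot": [
    [0,0,0],
    [0,0,0],
    [0,0,0],
    [0,0,0],
    [0,0,0]
  ],
  "claw": [0.95,0.95,0.95,0.95,0.95]
}}

```text
t: 4.57
eef_pos: [521.2, 93.8, 199.5]
tcp_rot: [3.142, 0.003, 0.047]
ft_force: [0.4, 0.2, -0.7]
opening: 0.167
grip_force: 30.0
```

```bash
python3 - <<'E'
from h import *
c=dict(np.load("pics/w4_c.npz"))
print("edge +x of cross (expect 24 from origin)",ray(c,[252.9,180.3],101))
s=state();print(s["t"],s["eef_pos"],s["tcp_rot"],s["ft_force"],s["opening"],s["grip_force"])
E
```

```text
edge +x of cross (expect 24 from origin) [[548.59699488  94.2299916  101.        ]]
4.5667 [521.1768487   93.75627853 199.51444606] [3.14151786 0.00338746 0.0472106 ] [ 0.43364143  0.24140695 -0.74498021] 0.16720117095674622 29.991109371185303
```

Call:
{"api": "arm_command", "payload": {
  "delta_pos": [
    [0,0,0.15],
    [0,0,0.3],
    [0,0,0.45],
    [-0.05,-0.13,0.5],
    [-0.1,-0.28,0.5]
  ],
  "delta_rot": [
    [0,0,0],
    [0,0,0],
    [0,0,0],
    [0,0,0],
    [0,0,0]
  ],
  "claw": [0.95,0.95,0.95,0.95,0.95]
}}

```text
t: 4.98
eef_pos: [497.6, 24.3, 328.2]
tcp_rot: [3.141, -0.006, 0.051]
ft_force: [0.4, -1.4, -1.2]
opening: 0.17
grip_force: 30.0
```

Call:
{"api": "arm_command", "payload": {
  "delta_pos": [
    [-0.05,-0.155,0],
    [-0.1,-0.31,0],
    [-0.15,-0.47,0],
    [-0.2,-0.63,0],
    [-0.24,-0.79,0]
  ],
  "delta_rot": [
    [0,0,-0.036],
    [0,0,-0.036],
    [0,0,-0.036],
    [0,0,-0.036],
    [0,0,-0.036]
  ],
  "claw": [0.95,0.95,0.95,0.95,0.95]
}}

```text
t: 5.4
eef_pos: [435.6, -175.1, 325.0]
tcp_rot: [3.142, -0.0, -0.009]
ft_force: [2.3, 0.7, -1.3]
opening: 0.167
grip_force: 30.0
```

Call:
{"api": "arm_command", "payload": {
  "delta_pos": [
    [-0.05,-0.155,0],
    [-0.1,-0.31,0],
    [-0.15,-0.47,0],
    [-0.2,-0.63,0],
    [-0.224,-0.786,0]
  ],
  "delta_rot": [
    [0,0,0],
    [0,0,0],
    [0,0,0],
    [0,0,0],
    [0,0,0]
  ],
  "claw": [0.95,0.95,0.95,0.95,0.95]
}}

```text
t: 5.82
eef_pos: [379.3, -371.8, 325.0]
tcp_rot: [-3.142, 0.0, -0.01]
ft_force: [0.9, 0.2, -1.3]
opening: 0.166
grip_force: 30.0
```

Call:
{"api": "arm_command", "payload": {
  "delta_pos": [
    [0,0,-0.12],
    [0,0,-0.24],
    [0,0,-0.36],
    [0,0,-0.48],
    [0,0,-0.48]
  ],
  "delta_rot": [
    [0,0,0],
    [0,0,0],
    [0,0,0],
    [0,0,0],
    [0,0,0]
  ],
  "claw": [0.95,0.95,0.95,0.95,0.95]
}}

```text
t: 6.23
eef_pos: [379.4, -368.4, 200.1]
tcp_rot: [-3.135, 0.005, -0.01]
ft_force: [-0.2, 0.1, -1.9]
opening: 0.165
grip_force: 30.0
```

```bash
python3 - <<'E'
from h import *
c,im=grab("wrist","w5");s=state();print(s["t"],s["eef_pos"],s["tcp_rot"],s["ft_force"],s["opening"])
E
```

```text
6.2833 [ 380.28984625 -369.31904891  203.02144063] [-3.13765059  0.00328254 -0.00943858] [ 0.36550222  0.32476725 -0.41612777] 0.17036957216310766
```

View pics/w5.png

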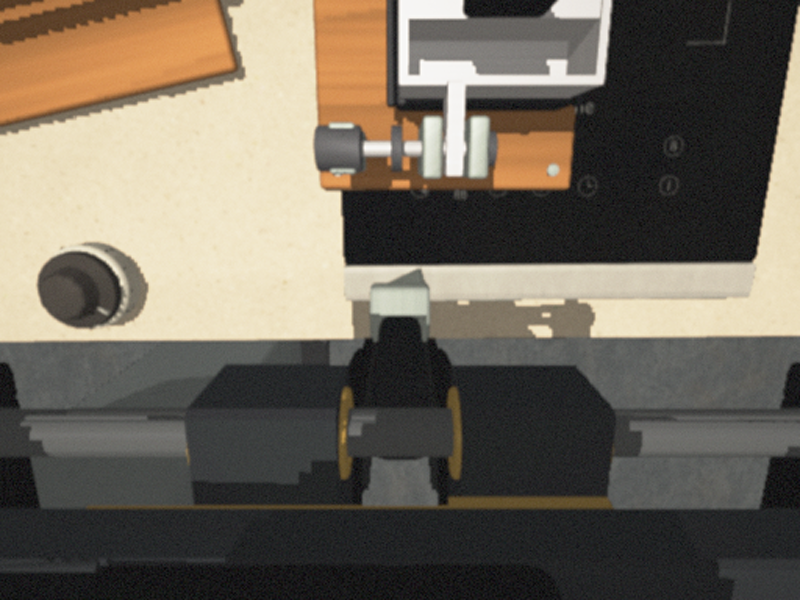

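The close-up shows the housing (338,148), collar (397,148), outer lug (431,147) and inner lug (478,147) with the tongue between them. The cross-piece's far edge is at (400,286).

```bash
python3 - <<'E'
from h import *
c=dict(np.load("pics/w5_c.npz"));im=np.load("pics/w5.npy").astype(float).mean(2)
S=1.5625
def edges(p,off,k=6):
    g=np.diff(p);i=np.argsort(-abs(g))[:k];out=[]
    for j in sorted(i):
        out.append((round(j+off+0.5,1),round(g[j])))
    return out
lug=im[100:110].mean(0)[200:330];print("lug row",edges(lug,200,10), lug[60:85].round().astype(int))
print("collar/bar rows",im[94:96].mean(0)[240:290].round().astype(int))
print("collar edges rows 86-91",im[86:91].mean(0)[245:265].round().astype(int))
print("lug cols",im[65:125,273:279].mean(1).round().astype(int))
print("bar col",im[80:112,237:247].mean(1).round().astype(int))
print("key cross cols at row188",im[186:192].mean(0)[230:282].round().astype(int))
print("key cross rows",im[172:206,247:265].mean(1).round().astype(int))
E
```

```text
lug row [(np.float64(201.5), -49), (np.float64(270.5), 50), (np.float64(271.5), 37), (np.float64(284.5), 54), (np.float64(285.5), 69), (np.float64(295.5), -62), (np.float64(296.5), -71), (np.float64(299.5), 47), (np.float64(300.5), 37), (np.float64(311.5), -46)] [137 131  98  79  75  76  78  84  89 100 128 177 214 224 223 220 216 212
 207 202 195 171 136 109 116]
collar/bar rows [244 244 244 244 244 244 244 244 246 244 186 121 118 118 120 123 117 104
 152 224 236 235 235 236 236 236 237 237 236 217 162 174 212 225 226 224
 221 218 217 212 205 179 149 164 222 215 235 244 244 244]
collar edges rows 86-91 [143 143 142 144 139 117 106 107 108 108 106 104 110 126 138 141 144 144
 142 144]
lug cols [ 32  30  30  28  25  36  52  64  86 142 201 229 235 235 233 233 232 232
 232 231 230 228 227 225 224 224 223 222 222 222 222 222 222 222 220 219
 218 218 217 216 216 217 216 216 215 214 209 188 147 103  82  79  79  79
  76  68  52  43  34  32]
bar col [137 136 137 137 135 136 133 134 134 141 173 213 230 242 245 243 227 209
 185 147 101  74  70  72  72  72  74  75  76  75  75  74]
key cross cols at row188 [195 197 196 197 198 195 184 182 192 201 202 204 205 207 208 209 209 208
 208 206 205 204 204 204 206 206 205 201 202 203 203 204 204 205 203 200
 198 200 199 196 197 197 192 172 160 184 196 198 198 196 196 196]
key cross rows [221 212 196 180 167 156 144 132 118 108 111 130 158 184 197 204 206 207
 207 206 206 206 206 206 205 205 205 206 201 166  96  36  25  27]
```

```bash
python3 - <<'E'
from h import *
c=dict(np.load("pics/w5_c.npz"))
print("lug mid",ray(c,[276.05,93.4],104).round(1),"lug edges",ray(c,[[270.6,93.4],[281.5,93.4],[276,74],[276,112.6]],103).round(1).tolist())
print("collar",ray(c,[254,88],96).round(1)," bar",ray(c,[242,94.3],89).round(1))
print("key far edge",ray(c,[255.2,183.5],180).round(1), ray(c,[[237,188],[273.5,188]],180).round(1).tolist())
print("tcp",state()["eef_pos"])
E
```

```text
lug mid [[ 458.7 -385.1  104. ]] lug edges [[458.8, -380.9, 103.0], [458.7, -389.4, 103.0], [473.1, -385.1, 103.0], [444.2, -385.2, 103.0]]
collar [[ 463.3 -368.    96. ]]  bar [[ 458.7 -357.9   89. ]]
key far edge [[ 405.3 -369.   180. ]] [[402.6, -358.1, 180.0], [402.4, -379.9, 180.0]]
tcp [ 380.28984625 -369.31904891  203.02144063]
```

Call:
{"api": "arm_command", "payload": {
  "delta_pos": [
    [0,0,0.12],
    [0.1,0.012,0.12],
    [0.2,0.012,0.12],
    [0.309,0.012,0.12],
    [0.309,0.012,0.12]
  ],
  "delta_rot": [
    [0,0,0],
    [0,0,0],
    [0,0,0],
    [0,0,0],
    [0,0,0]
  ],
  "claw": [0.95,0.95,0.95,0.95,0.95]
}}

```text
t: 6.7
eef_pos: [462.2, -367.4, 237.3]
tcp_rot: [3.139, -0.004, -0.008]
ft_force: [0.2, -0.5, -2.1]
opening: 0.168
grip_force: 30.0
```

Call:
{"api": "arm_command", "payload": {
  "delta_pos": [
    [0,0,0],
    [0,0,-0.04],
    [0,0,-0.08],
    [0,0,-0.08],
    [0,0,-0.08]
  ],
  "delta_rot": [
    [0,0,0],
    [0,0,0],
    [0,0,0],
    [0,0,0],
    [0,0,0]
  ],
  "claw": [0.95,0.95,0.95,0.95,0.95]
}}

```text
t: 7.12
eef_pos: [457.5, -367.1, 214.1]
tcp_rot: [-3.141, 0.001, -0.01]
ft_force: [-0.4, -0.2, -1.8]
opening: 0.17
grip_force: 30.0
```

```bash
python3 - <<'E'
from h import *
c,im=grab("wrist","w6");s=state();print(s["t"],s["eef_pos"],s["tcp_rot"],s["ft_force"],s["opening"])
grab("side","s6")
a=np.load("pics/s6.npy")[100:230,270:400];b=im[100:280,165:345]
cv2.imwrite("pics/v6.png",np.hstack([cv2.resize(x[:,:,::-1],(400,400),interpolation=cv2.INTER_CUBIC) for x in(a,b)]))
E
```

```text
7.1667 [ 457.7805066  -367.29902708  214.53804875] [-3.14121593e+00  5.33123316e-04 -9.93312909e-03] [ 0.17085918 -1.04728873 -0.84931049] 0.16727113648750686
```

View pics/v6.png

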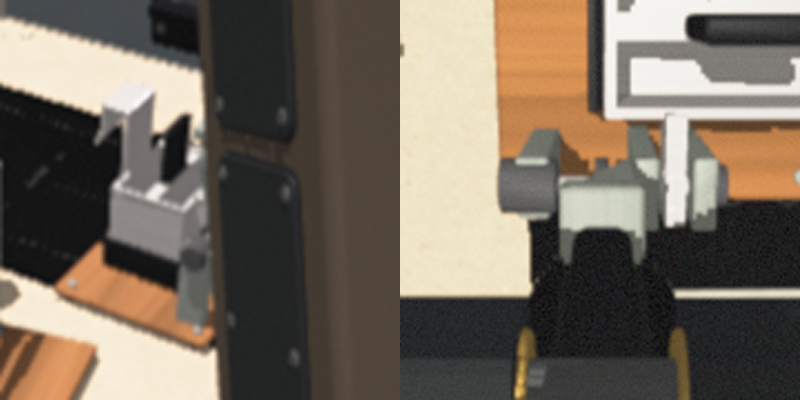

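The key is over the gap, but the arm hides it from the side camera, so I'm relying on the close-up numbers. I'll centre by 1 mm and go down gently, watching the force.

Call:
{"api": "arm_command", "payload": {
  "delta_pos": [
    [0,0.005,0],
    [0,0.005,-0.02],
    [0,0.005,-0.04],
    [0,0.005,-0.06],
    [0,0.005,-0.08]
  ],
  "delta_rot": [
    [0,0,0],
    [0,0,0],
    [0,0,0],
    [0,0,0],
    [0,0,0]
  ],
  "claw": [0.95,0.95,0.95,0.95,0.95]
}}

```text
t: 7.63
eef_pos: [458.2, -365.8, 194.0]
tcp_rot: [-3.141, 0.0, -0.009]
ft_force: [0.5, 0.2, -2.0]
opening: 0.165
grip_force: 30.0
```

Call:
{"api": "arm_command", "payload": {
  "delta_pos": [
    [0,0,-0.01],
    [0,0,-0.02],
    [0,0,-0.03],
    [0,0,-0.04],
    [0,0,-0.04]
  ],
  "delta_rot": [
    [0,0,0],
    [0,0,0],
    [0,0,0],
    [0,0,0],
    [0,0,0]
  ],
  "claw": [0.95,0.95,0.95,0.95,0.95]
}}

```text
t: 8.05
eef_pos: [458.3, -366.4, 184.5]
tcp_rot: [3.14, -0.0, -0.009]
ft_force: [0.5, -2.6, -1.1]
opening: 0.169
grip_force: 30.0
```

Call:
{"api": "arm_command", "payload": {
  "delta_pos": [
    [0,-0.001,-0.02],
    [0,-0.002,-0.04],
    [0,-0.003,-0.06],
    [0,-0.003,-0.08],
    [0,-0.003,-0.08]
  ],
  "delta_rot": [
    [0,0,0],
    [0,0,0],
    [0,0,0],
    [0,0,0],
    [0,0,0]
  ],
  "claw": [0.95,0.95,0.95,0.95,0.95]
}}

```text
t: 8.47
eef_pos: [458.1, -366.6, 163.4]
tcp_rot: [-3.141, 0.001, -0.01]
ft_force: [0.2, -5.4, -1.8]
opening: 0.166
grip_force: 30.0
```

Call:
{"api": "arm_command", "payload": {
  "delta_pos": [
    [0,-0.001,-0.02],
    [0,-0.002,-0.04],
    [0,-0.002,-0.06],
    [0,-0.002,-0.08],
    [0,-0.002,-0.08]
  ],
  "delta_rot": [
    [0,0,0],
    [0,0,0],
    [0,0,0],
    [0,0,0],
    [0,0,0]
  ],
  "claw": [0.95,0.95,0.95,0.95,0.95]
}}

```text
t: 8.88
eef_pos: [458.1, -366.9, 143.2]
tcp_rot: [-3.14, 0.001, -0.01]
ft_force: [0.3, -4.4, -4.9]
opening: 0.167
grip_force: 30.0
```

Call:
{"api": "arm_command", "payload": {
  "delta_pos": [
    [0,0,-0.02],
    [0,0,-0.04],
    [0,0,-0.06],
    [0,0,-0.06],
    [0,0,-0.06]
  ],
  "delta_rot": [
    [0,0,0],
    [0,0,0],
    [0,0,0],
    [0,0,0],
    [0,0,0]
  ],
  "claw": [0.95,0.95,0.95,0.95,0.95]
}}

```text
t: 9.3
eef_pos: [458.0, -366.9, 129.0]
tcp_rot: [-3.141, 0.001, -0.009]
ft_force: [-0.1, -4.8, -3.2]
opening: 0.167
grip_force: 30.0
```

Call:
{"api": "arm_command", "payload": {
  "delta_pos": [
    [0,0,-0.008],
    [0,0,-0.016],
    [0,0,-0.016],
    [0,0,-0.016],
    [0,0,-0.016]
  ],
  "delta_rot": [
    [0,0,0],
    [0,0,0],
    [0,0,0],
    [0,0,0],
    [0,0,0]
  ],
  "claw": [0.95,0.95,0.95,0.95,0.95]
}}

```text
t: 9.72
eef_pos: [458.4, -367.4, 126.1]
tcp_rot: [3.141, -0.001, -0.009]
ft_force: [-1.0, -4.3, 4.6]
opening: 0.167
grip_force: 30.0
```

Call:
{"api": "arm_command", "payload": {
  "delta_pos": [
    [0,0,-0.004],
    [0,0,-0.008],
    [0,0,-0.012],
    [0,0,-0.012],
    [0,0,-0.012]
  ],
  "delta_rot": [
    [0,0,0],
    [0,0,0],
    [0,0,0],
    [0,0,0],
    [0,0,0]
  ],
  "claw": [0.95,0.95,0.95,0.95,0.95]
}}

```text
t: 10.13
eef_pos: [458.8, -367.7, 125.5]
tcp_rot: [3.139, -0.002, -0.009]
ft_force: [-4.8, -0.8, 27.9]
opening: 0.169
grip_force: 30.0
```

```bash
python3 - <<'E'
from h import *
c,im=grab("wrist","w7");s=state();print(s["t"],s["eef_pos"],s["tcp_rot"],s["ft_force"],s["opening"])
E
```

```text
10.1833 [ 458.81272289 -367.64818205  125.49164843] [ 3.13925838e+00 -2.39208617e-03 -9.40911970e-03] [-4.70282083 -0.06417119 28.38104033] 0.16638891557919783
```

The key stopped at TCP z 125.5 against 28 N, so the cross-piece is on the bar. I'll back off, release, rise and turn to the caddy.

Call:
{"api": "arm_command", "payload": {
  "delta_pos": [
    [0,0,0.006],
    [0,0,0.012],
    [0,0,0.012],
    [0,0,0.012],
    [0,0,0.012]
  ],
  "delta_rot": [
    [0,0,0],
    [0,0,0],
    [0,0,0],
    [0,0,0],
    [0,0,0]
  ],
  "claw": [0.95,0.95,0.8,0.7,0.68]
}}

```text
t: 10.6
eef_pos: [457.9, -366.3, 125.0]
tcp_rot: [-3.14, 0.001, -0.009]
ft_force: [-0.5, -0.3, -0.7]
opening: 0.284
grip_force: 0.0
```

Call:
{"api": "arm_command", "payload": {
  "delta_pos": [
    [0,0,0.02],
    [0,0,0.1],
    [0,0,0.25],
    [0,0,0.4],
    [0,0,0.55]
  ],
  "delta_rot": [
    [0,0,0],
    [0,0,0],
    [0,0,0],
    [0,0,0],
    [0,0,0]
  ],
  "claw": [0.68,0.68,0.68,0.68,0.68]
}}

```text
t: 11.02
eef_pos: [457.9, -366.6, 264.7]
tcp_rot: [-3.14, 0.001, -0.009]
ft_force: [0.9, 0.1, -0.1]
opening: 0.322
grip_force: 0.0
```

Call:
{"api": "arm_command", "payload": {
  "delta_pos": [
    [0.05,-0.04,0],
    [0.1,-0.08,0],
    [0.15,-0.12,0],
    [0.2,-0.16,0],
    [0.26,-0.21,0]
  ],
  "delta_rot": [
    [0,0,0.07],
    [0,0,0.14],
    [0,0,0.21],
    [0,0,0.28],
    [0,0,0.35]
  ],
  "claw": [0.68,0.68,0.68,0.68,0.68]
}}

```text
t: 11.43
eef_pos: [523.6, -419.5, 263.4]
tcp_rot: [-3.141, -0.0, 0.546]
ft_force: [-0.5, 0.4, -0.4]
opening: 0.324
grip_force: 0.0
```

Call:
{"api": "arm_command", "payload": {
  "delta_pos": [
    [0,0,0],
    [0,0,0],
    [0,0,0],
    [0,0,0],
    [0,0,0]
  ],
  "delta_rot": [
    [0,0,0.07],
    [0,0,0.14],
    [0,0,0.21],
    [0,0,0.28],
    [0,0,0.35]
  ],
  "claw": [0.68,0.68,0.68,0.68,0.68]
}}

```text
t: 11.85
eef_pos: [523.2, -419.3, 263.0]
tcp_rot: [-3.141, -0.001, 1.096]
ft_force: [0.7, -0.2, 0.4]
opening: 0.32
grip_force: 0.0
```

Call:
{"api": "arm_command", "payload": {
  "delta_pos": [
    [0,0,0],
    [0,0,0],
    [0,0,0],
    [0,0,0],
    [0,0,0]
  ],
  "delta_rot": [
    [0,0,0.07],
    [0,0,0.14],
    [0,0,0.21],
    [0,0,0.3],
    [0,0,0.3]
  ],
  "claw": [0.68,0.68,0.68,0.68,0.68]
}}

```text
t: 12.27
eef_pos: [523.2, -419.3, 263.1]
tcp_rot: [-3.141, -0.001, 1.567]
ft_force: [0.8, -0.1, -0.6]
opening: 0.319
grip_force: 0.0
```

```bash
python3 - <<'E'
from h import *
c,im=grab("wrist","w8");s=state();print(s["t"],s["eef_pos"],s["tcp_rot"],s["ft_force"],s["opening"])
E
```

```text
12.3167 [ 523.16678432 -419.39854679  263.07345471] [-3.14117217e+00 -7.12182124e-04  1.56199717e+00] [ 0.34493992 -0.80361742 -0.27962425] 0.31748820870035316
```

View pics/w8.png

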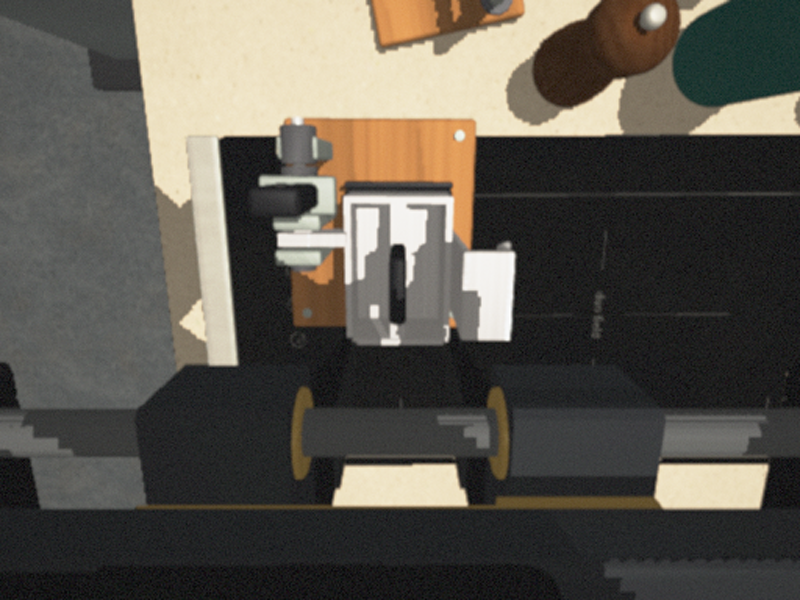

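The key stands seated over the bar at (298,205). The caddy handle's top runs from (398,243) to (398,322), and the hook is at (488,295).

```bash
python3 - <<'E'
from h import *
c=dict(np.load("pics/w8_c.npz"));S=1.5625
for n,p,z in(("handle top ends",[[398,244],[398,321]],152),("hook plate",[[464,251],[514,252],[513,341],[462,340]],162),("box rim",[[345,195],[453,195],[346,344],[450,343]],99),("cross L/R",[[260,200],[335,200]],102),("handle key top",[[262,186],[262,215]],165)):
    print(n,ray(c,np.array(p)/S,z).round(1).tolist())
im=np.load("pics/w8.npy").astype(float).mean(2)
print(im[175:185].mean(0)[235:275].round().astype(int), im[140:215,252:256].mean(1).round().astype(int))
E
```

```text
handle top ends [[523.5, -392.5, 152.0], [523.3, -436.9, 152.0]]
hook plate [[558.7, -394.9, 162.0], [585.5, -395.6, 162.0], [587.5, -445.8, 162.0], [559.0, -445.1, 162.0]]
box rim [[489.4, -368.7, 99.0], [558.6, -369.0, 99.0], [487.0, -469.6, 99.0], [558.7, -469.1, 99.0]]
cross L/R [[435.6, -371.4, 102.0], [483.3, -371.6, 102.0]]
handle key top [[454.0, -360.4, 165.0], [453.0, -375.1, 165.0]]
[121 122 120 123 122 122 122 122 120 121 122 122 119 101  62  39  41  47
  52  58  64  64  61  50 108 196 208 191 178 148 123 119 120 119 119 121
 123 123 122 120] [242 242 242 242 242 242 241 241 241 241 240 241 240 241 240 217 117  38
  28  26  29  32  30  28  31  38  44  52  56  53  57  53  55  56  55  55
  56  54  58  56  55  57  54  55  52  45  45  41  42  44  40  38  29  28
  29  31  27  26  27  30  28  28  26  29  26  26  47  99 157 186 189 179
 163 166 191]
```

Call:
{"api": "arm_command", "payload": {
  "delta_pos": [
    [0,0,-0.12],
    [0,0,-0.24],
    [0,0,-0.36],
    [0,0,-0.48],
    [0,0,-0.58]
  ],
  "delta_rot": [
    [0,0,0],
    [0,0,0],
    [0,0,0],
    [0,0,0],
    [0,0,0]
  ],
  "claw": [0.68,0.68,0.68,0.68,0.68]
}}

```text
t: 12.73
eef_pos: [522.8, -419.1, 116.2]
tcp_rot: [-3.141, -0.001, 1.557]
ft_force: [0.3, -0.5, -1.1]
opening: 0.32
grip_force: 0.0
```

Call:
{"api": "arm_command", "payload": {
  "delta_pos": [
    [0,0,0],
    [0,0,0],
    [0,0,0],
    [0,0,0],
    [0,0,0]
  ],
  "delta_rot": [
    [0,0,0],
    [0,0,0],
    [0,0,0],
    [0,0,0],
    [0,0,0]
  ],
  "claw": [0.68,0.8,0.9,1.0,1.0]
}}

```text
t: 13.15
eef_pos: [523.6, -420.1, 120.0]
tcp_rot: [3.14, 0.002, 1.561]
ft_force: [9.6, 1.0, -4.0]
opening: 0.104
grip_force: 29.8
```

Call:
{"api": "arm_command", "payload": {
  "delta_pos": [
    [0,0,0.005],
    [0,0,0.01],
    [0,0,0.03],
    [0,0,0.05],
    [0,0,0.07]
  ],
  "delta_rot": [
    [0,0,0],
    [0,0,0],
    [0,0,0],
    [0,0,0],
    [0,0,0]
  ],
  "claw": [1.0,1.0,1.0,1.0,1.0]
}}

```text
t: 13.57
eef_pos: [523.3, -419.7, 136.3]
tcp_rot: [3.141, 0.0, 1.561]
ft_force: [-0.1, 0.1, -2.6]
opening: 0.104
grip_force: 30.0
```

The caddy is free and weighs about 2.6 N. I'll lift it over the key's height and fit the top rail from the earlier top view.

Call:
{"api": "arm_command", "payload": {
  "delta_pos": [
    [0,0,0.11],
    [0,0,0.22],
    [0,0,0.33],
    [0,0,0.44],
    [0,0,0.55]
  ],
  "delta_rot": [
    [0,0,0],
    [0,0,0],
    [0,0,0],
    [0,0,0],
    [0,0,0]
  ],
  "claw": [1.0,1.0,1.0,1.0,1.0]
}}

```text
t: 13.98
eef_pos: [523.1, -419.5, 275.2]
tcp_rot: [3.141, 0.0, 1.561]
ft_force: [-0.0, -0.1, -3.5]
opening: 0.103
grip_force: 30.0
```

```bash
python3 - <<'E'
from h import *
im=np.load("pics/top0.npy").astype(int);c=calibration("top")
th=np.radians(11.35);o=np.array([537.2,-159.3,6]);R=np.array([[np.cos(th),-np.sin(th),0],[np.sin(th),np.cos(th),0],[0,0,1]])
W=lambda *p:o+R@np.array(p,float)
for y in(-60,-30,0,30,60):
    p=proj(c,[W(40,y,169),W(46,y,169),W(34,y,169),W(40,y,90)])
    u=int(round(p[0,0]));print(y,"pred top-rail px",p.round(1).tolist());print("  rows150-185 col",u,im[150:186,u].mean(1).astype(int))
c2=dict(np.load("pics/w2_c.npz"));i2=np.load("pics/w2.npy").astype(int)
for y in(-50,0,40):
    p=proj(c2,[W(40,y,169),W(46,y,169),W(34,y,169),W(40,y,90)]);u=int(round(p[0,0]));print("w2",y,p.round(1).tolist(),i2[0:40,min(u,511)].mean(1).astype(int))
s=state();print(s["t"],s["eef_pos"],s["tcp_rot"],s["ft_force"])
E
```

```text
-60 pred top-rail px [[289.6, 159.8], [289.2, 157.6], [290.0, 162.0], [287.7, 164.1]]
  rows150-185 col 290 [219 220 220 221 220 220 220 198 182 213 172 121 174 211 175 136 106 117
 113 124 130  83  63  62  63  64  63 121 101  73  70  70  66 119 134 137]
-30 pred top-rail px [[278.3, 161.7], [278.0, 159.5], [278.7, 163.9], [277.1, 165.9]]
  rows150-185 col 278 [211 221 221 223 221 219 220 221 221 196 180 216 174 126 167 217 178 137
 115 136 142 143 135  86  63  62  63  66  64 123 133  88  70  70  66 120]
0 pred top-rail px [[267.1, 163.6], [266.7, 161.4], [267.5, 165.9], [266.6, 167.7]]
  rows150-185 col 267 [221 221 221 222 222 222 221 221 221 222 221 192 182 212 171 117 178 213
 173 132 124 138 142 135 136  86  64  62  66  66  65 125 104  76  70  70]
30 pred top-rail px [[255.9, 165.5], [255.5, 163.3], [256.3, 167.8], [256.1, 169.4]]
  rows150-185 col 256 [204 216 205 135 108 109 109 107 108 210 222 222 222 192 189 201 162 118
 188 203 166 127 138 143 142 133 135  86  65  65  67  67 112 135 106  76]
60 pred top-rail px [[244.6, 167.4], [244.3, 165.2], [245.0, 169.7], [245.6, 171.2]
[... 299 characters left out ...]
07 113 132 138
 136 137 144 141 142 143 145 147 149 146 150 142 139 135 126 106  76  65
  64  67  68  73]
w2 0 [[238.2, -0.9], [237.1, -7.6], [239.4, 5.8], [241.6, 19.3]] [134 116 109 136 190 216 221 223 222 219 203 185 179 187 200 217 228 224
 199 174 162 151 134 114 106 122 143 149 150 147 146 149 147 147 149 148
 145 144 138 140]
w2 40 [[198.5, 6.9], [197.1, 0.2], [199.8, 13.5], [209.4, 25.5]] [201 215 228 225 207 178 164 147 133 113 100 110 158 199 212 217 220 219
 211 192 181 188 205 224 232 220 189 172 156 143 132 114 113 135 152 158
 155 153 154 155]
13.9833 [ 523.08691142 -419.49010839  275.15586308] [3.14125472e+00 2.70334024e-04 1.56142290e+00] [-0.04719371 -0.09165546 -3.5236335 ]
```

Call:
{"api": "arm_command", "payload": {
  "delta_pos": [
    [0,0.12,0],
    [0,0.24,0],
    [0,0.36,0],
    [0,0.48,0],
    [0,0.62,0]
  ],
  "delta_rot": [
    [0,0,0.03],
    [0,0,0.06],
    [0,0,0.09],
    [0,0,0.12],
    [0,0,0.132]
  ],
  "claw": [1.0,1.0,1.0,1.0,1.0]
}}

```text
t: 14.4
eef_pos: [523.0, -263.8, 273.7]
tcp_rot: [3.141, 0.001, 1.771]
ft_force: [1.3, 0.4, -2.9]
opening: 0.098
grip_force: 30.0
```

Call:
{"api": "arm_command", "payload": {
  "delta_pos": [
    [0,0,0],
    [0,0,0],
    [0,0,0],
    [0,0,0],
    [0,0,0]
  ],
  "delta_rot": [
    [0,0,0],
    [0,0,0],
    [0,0,0],
    [0,0,0],
    [0,0,0]
  ],
  "claw": [1.0,1.0,1.0,1.0,1.0]
}}

```text
t: 14.82
eef_pos: [523.2, -265.6, 273.1]
tcp_rot: [-3.142, 0.0, 1.768]
ft_force: [-0.1, -0.3, -4.0]
opening: 0.104
grip_force: 30.0
```

```bash
python3 - <<'E'
from h import *
c,im=grab("wrist","w9");s=state();print(s["t"],s["eef_pos"],s["tcp_rot"],s["ft_force"])
E
```

```text
14.8667 [ 523.18820748 -265.53035945  273.0027604 ] [-3.14155362e+00 -6.02219103e-05  1.76762528e+00] [-0.43417002 -0.63809017 -3.22681602]
```

View pics/w9.png

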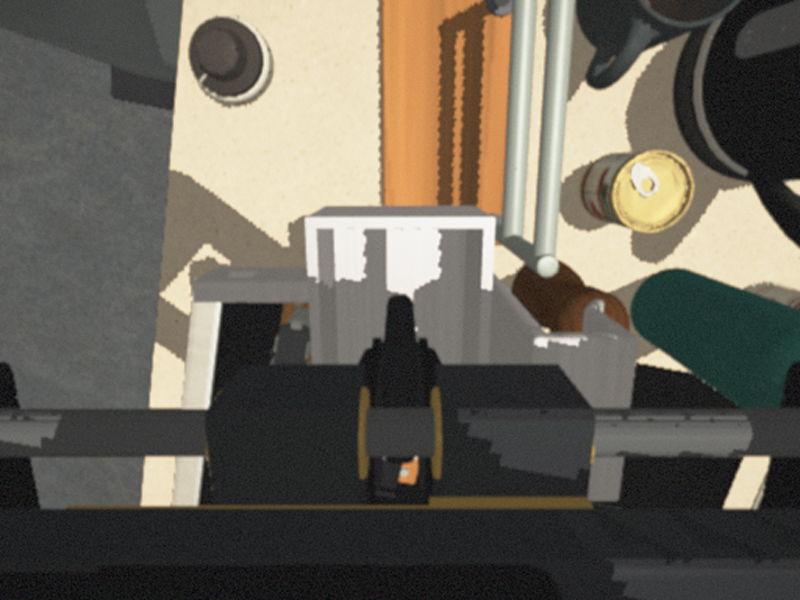

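The top rail runs from (561,0) to (545,260), ending in the post top at (547,265). The lower rail is left of it and the stand base starts at x≈380; the held caddy is in the centre.

```bash
python3 - <<'E'
from h import *
c=dict(np.load("pics/w9_c.npz"));im=np.load("pics/w9.npy").astype(int)
for r in(10,40,70,100,130):
    row=im[r-1:r+2].mean((0,2))[322:372].round().astype(int);print(r,row)
S=1.5625
print("post top",ray(c,np.array([547,265])/S,184).round(1))
i2=np.load("pics/w9.npy");rect(c,i2,(225,335,0,135),16)
E
```

```text
10 [124 131 139 144 142 119 106 117 131 149 157 168 183 207 224 226 214 197
 187 180 175 196 213 217 204 177 135 112  97  95 108 125 137 149 160 171
 193 213 226 225 210 195 185 179 165 132 103  72  46  42]
40 [153 152 152 139 112 107 126 143 156 166 180 200 225 234 226 209 193 185
 178 193 216 222 221 219 220 216 166 111 110 126 140 152 162 176 199 221
 232 228 212 198 188 178 159 125 113 113 113 112 115 115]
70 [151 144 124 109 123 138 151 164 175 193 219 235 230 215 196 189 182 188
 214 221 222 221 222 217 171 118 110 127 141 152 165 178 202 224 234 229
 213 196 190 181 190 212 217 217 220 220 218 216 215 214]
100 [137 112 111 128 146 158 171 184 208 227 232 220 203 194 182 188 217 226
 227 227 226 222 187 126 112 127 141 155 167 181 203 224 233 225 212 197
 190 186 203 219 223 224 223 223 224 224 226 224 224 224]
130 [109 120 140 153 164 177 194 216 229 221 208 197 186 186 206 219 222 222
 223 219 193 132 112 127 142 158 167 180 199 219 228 220 207 196 189 172
 136 116 114 116 116 118 118 116 113 115 114 116 115 112]
post top [[ 594.8 -232.   184. ]]
((538.1785888671875, -150.2649688720703), (98.31584167480469, 156.2724609375), 11.211847305297852) [[474.79998779296875, -83.19999694824219], [505.20001220703125, -236.5], [601.5999755859375, -217.39999389648438], [571.2000122070312, -64.0999984741211]]
```

```bash
python3 - <<'E'
from h import *
c=dict(np.load("pics/w9_c.npz"))
P=ray(c,[[356.2,40],[353.9,70],[352.1,100],[350.1,130]],175);print(P.round(1))
k,b=np.polyfit(P[:,1],P[:,0],1);print("yaw",-np.arctan(k),"x at y=-151",k*-151+b)
E
```

```text
[[ 575.9 -136.1  175. ]
 [ 579.9 -157.1  175. ]
 [ 584.5 -179.   175. ]
 [ 589.1 -201.8  175. ]]
yaw 0.1995551040703276 x at y=-151 578.7768083127684
```

Call:
{"api": "arm_command", "payload": {
  "delta_pos": [
    [0.01,0.13,0],
    [0.02,0.27,0],
    [0.026,0.419,0],
    [0.026,0.419,-0.1],
    [0.026,0.419,-0.2]
  ],
  "delta_rot": [
    [0,0,0],
    [0,0,0],
    [0,0,0],
    [0,0,0],
    [0,0,0]
  ],
  "claw": [1.0,1.0,1.0,1.0,1.0]
}}

```text
t: 15.28
eef_pos: [530.5, -158.9, 223.8]
tcp_rot: [3.139, 0.002, 1.771]
ft_force: [0.8, 0.2, -3.8]
opening: 0.104
grip_force: 30.0
```

Call:
{"api": "arm_command", "payload": {
  "delta_pos": [
    [0,0,-0.05],
    [0,0,-0.1],
    [0,0,-0.12],
    [0,0,-0.12],
    [0,0,-0.12]
  ],
  "delta_rot": [
    [0,0,0],
    [0,0,0],
    [0,0,0],
    [0,0,0],
    [0,0,0]
  ],
  "claw": [1.0,1.0,1.0,1.0,1.0]
}}

```text
t: 15.7
eef_pos: [530.0, -160.4, 193.4]
tcp_rot: [3.141, 0.0, 1.768]
ft_force: [0.1, 0.4, -3.1]
opening: 0.102
grip_force: 30.0
```

```bash
python3 - <<'E'
from h import *
s=state();print(s["t"],s["eef_pos"],s["tcp_rot"],s["ft_force"])
E
```

```text
15.7 [ 529.97057587 -160.37640548  193.44210946] [3.14140928e+00 5.68519429e-05 1.76819419e+00] [ 0.13097248  0.41535707 -3.07633911]
```

Call:
{"api": "arm_command", "payload": {
  "delta_pos": [
    [0,0,-0.02],
    [0,0,-0.04],
    [0,0,-0.06],
    [0,0,-0.08],
    [0,0,-0.08]
  ],
  "delta_rot": [
    [0,0,0],
    [0,0,0],
    [0,0,0],
    [0,0,0],
    [0,0,0]
  ],
  "claw": [1.0,1.0,1.0,1.0,1.0]
}}

```text
t: 16.12
eef_pos: [529.4, -159.8, 172.1]
tcp_rot: [-3.14, -0.001, 1.769]
ft_force: [-0.4, -0.7, -4.2]
opening: 0.105
grip_force: 30.0
```

Call:
{"api": "arm_command", "payload": {
  "delta_pos": [
    [0,0,-0.015],
    [0,0,-0.03],
    [0,0,-0.045],
    [0,0,-0.06],
    [0,0,-0.06]
  ],
  "delta_rot": [
    [0,0,0],
    [0,0,0],
    [0,0,0],
    [0,0,0],
    [0,0,0]
  ],
  "claw": [1.0,1.0,1.0,1.0,1.0]
}}

```text
t: 16.53
eef_pos: [529.5, -159.8, 157.3]
tcp_rot: [-3.141, -0.001, 1.769]
ft_force: [0.0, 0.1, -2.6]
opening: 0.101
grip_force: 30.0
```

Call:
{"api": "arm_command", "payload": {
  "delta_pos": [
    [0,0,-0.01],
    [0,0,-0.02],
    [0,0,-0.03],
    [0,0,-0.04],
    [0,0,-0.04]
  ],
  "delta_rot": [
    [0,0,0],
    [0,0,0],
    [0,0,0],
    [0,0,0],
    [0,0,0]
  ],
  "claw": [1.0,1.0,1.0,1.0,1.0]
}}

```text
t: 16.95
eef_pos: [529.6, -159.9, 147.6]
tcp_rot: [-3.141, -0.0, 1.769]
ft_force: [-0.0, -0.3, -3.4]
opening: 0.103
grip_force: 30.0
```

Call:
{"api": "arm_command", "payload": {
  "delta_pos": [
    [0,0,-0.004],
    [0,0,-0.008],
    [0,0,-0.012],
    [0,0,-0.012],
    [0,0,-0.012]
  ],
  "delta_rot": [
    [0,0,0],
    [0,0,0],
    [0,0,0],
    [0,0,0],
    [0,0,0]
  ],
  "claw": [1.0,1.0,1.0,1.0,1.0]
}}

```text
t: 17.37
eef_pos: [529.8, -159.9, 145.1]
tcp_rot: [3.142, -0.0, 1.769]
ft_force: [-0.1, -0.7, -2.6]
opening: 0.101
grip_force: 30.0
```

Call:
{"api": "arm_command", "payload": {
  "delta_pos": [
    [0,0,-0.003],
    [0,0,-0.006],
    [0,0,-0.01],
    [0,0,-0.01],
    [0,0,-0.01]
  ],
  "delta_rot": [
    [0,0,0],
    [0,0,0],
    [0,0,0],
    [0,0,0],
    [0,0,0]
  ],
  "claw": [1.0,1.0,1.0,1.0,1.0]
}}

```text
t: 17.78
eef_pos: [530.1, -160.1, 143.9]
tcp_rot: [3.14, 0.001, 1.769]
ft_force: [-4.8, 0.7, 9.2]
opening: 0.105
grip_force: 30.0
```

```bash
python3 - <<'E'
from h import *
s=state();print(s["t"],s["eef_pos"],s["tcp_rot"],s["ft_force"],s["moment"])
grab("side","s10");grab("wrist","w10")
a=np.load("pics/s10.npy")[130:290,180:340];b=np.load("pics/w10.npy")[60:300,180:420]
cv2.imwrite("pics/v10.png",np.hstack([cv2.resize(x[:,:,::-1],(400,400),interpolation=cv2.INTER_CUBIC) for x in(a,b)]))
E
```

```text
17.7833 [ 530.11609357 -160.10089675  143.91563883] [3.13986173e+00 1.09128761e-03 1.76874858e+00] [-4.80205717  0.74289175  9.16146072] [ 0.15079426 -0.00544613  0.04649799]
```

Contact came at z 143.9, where 143 was expected, with about 12 N on the rail. I'll ease off 1 mm, release, wait, rise and check.

Call:
{"api": "arm_command", "payload": {
  "delta_pos": [
    [0,0,0.002],
    [0,0,0.004],
    [0,0,0.004],
    [0,0,0.004],
    [0,0,0.004]
  ],
  "delta_rot": [
    [0,0,0],
    [0,0,0],
    [0,0,0],
    [0,0,0],
    [0,0,0]
  ],
  "claw": [1.0,1.0,0.89,0.87,0.85]
}}

```text
t: 18.3
eef_pos: [529.8, -160.0, 143.6]
tcp_rot: [-3.142, -0.0, 1.769]
ft_force: [-0.1, 0.4, -0.5]
opening: 0.141
grip_force: 0.1
```

Call:
{"api": "arm_command", "payload": {
  "delta_pos": [
    [0,0,0],
    [0,0,0],
    [0,0,0],
    [0,0,0],
    [0,0,0]
  ],
  "delta_rot": [
    [0,0,0],
    [0,0,0],
    [0,0,0],
    [0,0,0],
    [0,0,0]
  ],
  "claw": [0.8,0.76,0.72,0.7,0.7]
}}

```text
t: 18.72
eef_pos: [529.8, -160.0, 143.6]
tcp_rot: [3.141, 0.0, 1.769]
ft_force: [0.4, 0.5, 0.4]
opening: 0.295
grip_force: 0.0
```

Call:
{"api": "arm_command", "payload": {
  "delta_pos": [
    [0,0,0.03],
    [0,0,0.08],
    [0,0,0.2],
    [0,0,0.35],
    [0,0,0.5]
  ],
  "delta_rot": [
    [0,0,0],
    [0,0,0],
    [0,0,0],
    [0,0,0],
    [0,0,0]
  ],
  "claw": [0.7,0.7,0.7,0.7,0.7]
}}

```text
t: 19.13
eef_pos: [529.3, -159.8, 270.4]
tcp_rot: [-3.141, -0.001, 1.769]
ft_force: [-0.0, -0.0, -0.4]
opening: 0.302
grip_force: 0.0
```

Call:
{"api": "arm_command", "payload": {
  "delta_pos": [
    [-0.1,-0.1,0.1],
    [-0.15,-0.2,0.2],
    [-0.2,-0.3,0.3],
    [-0.25,-0.4,0.3],
    [-0.25,-0.4,0.3]
  ],
  "delta_rot": [
    [0,0,0],
    [0,0,0],
    [0,0,0],
    [0,0,0],
    [0,0,0]
  ],
  "claw": [0.7,0.7,0.7,0.7,0.7]
}}

```text
t: 19.55
eef_pos: [465.8, -263.1, 345.7]
tcp_rot: [3.14, 0.003, 1.766]
ft_force: [-0.5, 0.3, -1.4]
opening: 0.297
grip_force: 0.0
```

```bash
python3 - <<'E'
from h import *
s=state();print(s["t"],s["eef_pos"],s["ft_force"])
grab("side","s11");grab("wrist","w11")
a=np.load("pics/s11.npy")[100:260,180:340];b=np.load("pics/w11.npy")[0:300,120:420]
cv2.imwrite("pics/v11.png",np.hstack([cv2.resize(x[:,:,::-1],(400,400),interpolation=cv2.INTER_CUBIC) for x in(a,b)]))
E
```

```text
19.55 [ 465.81163067 -263.14749006  345.74521518] [-0.46613854  0.32503029 -1.35369709]
```

View pics/v11.png

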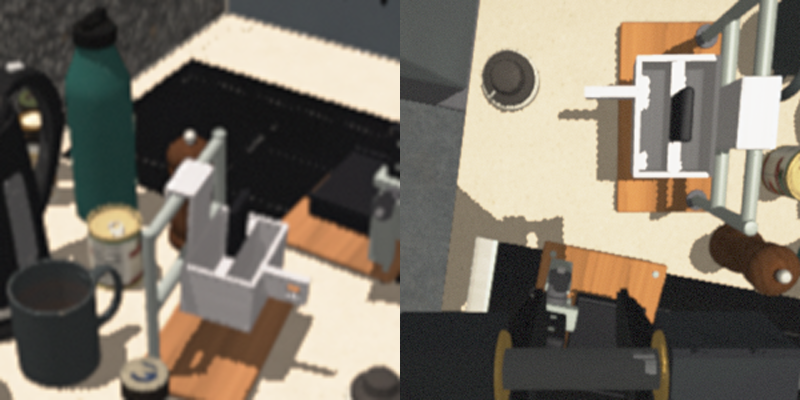

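The caddy hangs upright by its hook over the top rail, between the posts, with the box towards the robot. The key is still in the dock, and the gripper is clear of everything.

```bash
python3 -c "
from cell import *
print(job_done())"
```

```text
the job is handed in; nothing more can be done
None
```

I handed the job in at about 20 s of the 61 s allowed: the key is seated over the bar, and the caddy hangs upright by its hook on the top rail, clear of the gripper. No verdict came back.

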